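# Put the bench things back on their own plates

### The job

The tape roll, the stapler and the battery pack have been put down on one another's parking plates. Put each one back on the plate made to its outline (tape roll on the round plate, stapler on the long narrow plate, battery pack on the compact rectangular plate), upright, centred within the plate's outline, and the stapler and the battery lined up lengthways with theirs; either end may lead. The empty square cork mat is free for setting one aside on the way; leave the glue stick, the box cutter and the marker pen where they are.

Things in the scene. Friction and masses are not known exactly. Their poses are not given: they have to be found in the camera images.
- tape_roll: Roll of clear (cream) packing tape lying flat: 112 mm across, 48 mm high, 200 g nominal, rigid. Open bore about 66 mm across, so the wall of tape is 22 mm thick with its middle 45 mm from the axis: pinch the wall from above, one finger in the bore. Origin: centre of the underside (1 mm below the surface it rests on); z up along the axis; yaw arbitrary. Starts on long_plate.
- stapler: Blue and black desk stapler, 150 mm long (x), 36 mm wide (y), 48 mm high, 190 g nominal. Origin: centre of the underside; x lengthways, z up. Base 36 mm wide and 9 mm high; above it the arm is 26 mm wide (y) from 26 to 48 mm above the underside and does not move. Grasp the arm across y over the origin. Starts on compact_plate, roughly along it.
- battery: Black scanner battery pack lying flat, 76 mm long (x), 38 mm wide (y), 21 mm high, 180 g nominal. Origin: centre of the underside; x lengthways, z up. Grasp across y over the origin. Starts on round_plate.
- long_plate: Home of the stapler: long narrow grey plate with dark edge, 174 mm (x) by 60 mm (y), 6 mm thick, flat without rim. Origin: centre of its underside on the bench; x lengthways; top at z = 6 mm. The four plates and mats are fixed; their places are shuffled among four spots in an arc across the bench and vary by some cm; yaw within 0.35 rad of +x.
- compact_plate: Home of the battery: compact rectangular grey plate with dark edge, 100 mm (x) by 62 mm (y), 6 mm thick, flat without rim. Origin: centre of its underside; x lengthways; top at z = 6 mm. Fixed.
- round_plate: Home of the tape roll: round grey plate with dark edge, 138 mm across, 6 mm thick, flat without rim. Origin: centre of its underside; top at z = 6 mm. Fixed.
- spare_mat: Empty square mat, cork with a black rubber edge, 120 mm by 120 mm, 6 mm thick, flat: the free spot for setting one thing aside. Origin: centre of its underside; sides along x and y; top at z = 6 mm. Fixed.
- glue_stick: Bystander: glue stick standing upright, 27 mm across, 88 mm high, white with green cap; loose. Origin: centre of its underside. It stands beyond the plates near y = 0.
- box_cutter: Bystander: yellow box cutter lying flat beyond the plates at the robot's right, 150 mm (x) by 21 mm by 17 mm; loose. Origin: centre of its underside.
- marker: Bystander: white marker pen with a blue cap lying flat beyond the plates at the robot's left, 17 mm (x) by 135 mm (y) by 16 mm; loose. Origin: centre of its underside.
There are look-alikes about, which are no part of the job. What is shaped like the compact_plate but green is not meant.

How it is judged:
By the outcome, as a careful person would: the job done as asked, in the order asked, and still so for the second after the job is handed in, with the robot touching nothing.
It also fails if it takes over 104 s, if anything falls off the work surface, if the arm or the gripper's body presses on something with over 40 N, if the wrist force passes 120 N, or if a joint passes its speed limit or range.

### The arm

A 7-joint arm with a two-finger parallel gripper is mounted at the origin on a cart in front of the work surface, level with it; the furniture and walls round the work are solid. World frame = base frame: x ahead of the robot, y to its left, z up, the work surface at z = 0. Lengths are in m, angles in rad, forces in N, time in s.
With the tool pointing down it reaches from about 0.4 to 0.875 m from the base axis. Payload 19.3 kg.
Tool frame: the origin (TCP) lies between the finger pads; the fingertips stand 11 mm ahead of it and the grasp point (between the pads) lies 8 mm behind it; z points along the fingers, y is the line along which they close (so a half turn about z gives the same grasp; the last joint's range is limited). The gripper opens to 85 mm and grips with 20 to 120 N. Pads are 22 mm wide; open, the fingers measure 114 mm over their backs; the gripper's body (76 mm by 85 mm) begins 54 mm behind the grasp point. The pads swing forward as they close: fully open they stand 13 mm farther back than shut.
Start: joints at [1.185, 0.521, -0.036, 1.599, 0.021, 1.021, -0.113], TCP at [0.194, -0.594, 0.207] pointing down, gripper open.
Joint ranges: [-2.91, 2.91], [-0.3, 2.13], [-1.5, 1.42], [0.17, 2.43], [-1.26, 4.41], [0.16, 1.93], [-2.52, 2.52]. Speed limits (rad/s): [1.89, 1.89, 2.39, 2.39, 3.01, 3.01, 3.01].

### API

Orientations are given as a rotation vector (axis times angle).
In Python, from workcell import manip, optics gives the robot as it stands. Calls block until the motion is done:
- manip.move_ptp(position, orientation): joint-space move of the TCP to a pose.
- manip.line_to(position, feed=0.15, rot=None): straight line of the TCP; rot=None keeps the orientation; feed is the mean speed in m/s.
- manip.set_joints(angles): joint-space move.
- manip.gripper_to(opening): finger opening in m; the grip force is fixed at half the most; returns when the fingers have stopped.
- manip.dwell(seconds).
- manip.inverse_kinematics(position, orientation): joint angles nearest the present ones, or None.
- optics.camera(name): name is "scene" or "top" or "wrist"; returns a dict with "image" (420x560x3 uint8, red, green, blue), "range_z" (420x560 float32, m along the optical axis (not along the pixel's ray), 0 where there is no reading), "fovy" (degrees; the focal length in pixels is half the picture's height over the tangent of half this angle, whatever the lens; pixels are square), "cx", "cy" (the principal point, pixels), "extrinsics" (4x4, takes a point from camera to world coordinates). Camera axes: x right, y down, z forward; pixel columns grow to the right and rows downward; lengths in m; the calibration is good to about 2 mm. A picture is of the moment at which its call begins.
A pose or a line that the arm cannot do raises manip.Unreachable and nothing moves.
- manip.sign_off(): hands the job in; it is judged then, once.
Readings, each from a call of its own:
- manip.read_time(): time.
- manip.read_qpos(): joint angles.
- manip.read_qvel(): joint speeds.
- manip.read_effort(): joint torques, N m.
- manip.read_tool_pos(): TCP position.
- manip.read_orientation(): TCP orientation.
- manip.read_contact_force(): force on the tool from outside, world axes, zero at the start.
- manip.read_wrist_torque(): the same for the moment, N m.
- manip.read_opening(): finger opening in m.
- manip.read_finger_force(): force on a finger pad.
Only numpy, scipy, OpenCV 4.12 (cv2) and the standard library are available. Lean on these libraries where they do the work, as an engineer would, in place of code of your own. Each camera call takes 0.05 s, during which the arm holds its last target. There are 200 camera calls.

## Working session

There is one attempt and no reset: what is moved stays moved. The work goes in short steps, each a Python script; the robot and the scene stay as the last script left them, time stands still between calls to the robot, and variables do not carry over. Pictures are saved under pics/ and viewed, at most 14 in all, crops included, and the job is handed in when it is done.

```bash
mkdir -p pics; cat > h.py <<'E'
import numpy as np, cv2
from workcell import manip, optics
def shot(name):
    c=optics.camera(name); np.savez(''+name+'.npz',**c); return c
def load(name): return dict(np.load(''+name+'.npz'))
def save(c,f): cv2.imwrite('pics/'+f,c['image'][:,:,::-1])
def cloud(c):
    h,w=c['range_z'].shape; f=h/2/np.tan(np.radians(float(c['fovy']))/2)
    v,u=np.mgrid[:h,:w]; z=c['range_z']
    p=np.stack([(u-c['cx'])/f*z,(v-c['cy'])/f*z,z,np.ones_like(z)],-1)
    return (p@np.array(c['extrinsics']).T)[...,:3]
E
python3 - <<'E'
from h import *
for n in('top','scene'):
    c=shot(n); save(c,n+'0.png'); print(n,c['fovy'],c['cx'],c['cy']); print(np.round(c['extrinsics'],3))
print(manip.read_time(),manip.read_orientation())
E
```

```text
top 44.21105617339588 281.25114655297114 213.13522653616937
[[ 0.025 -0.991  0.134  0.347]
 [-1.    -0.025 -0.004  0.012]
 [ 0.007 -0.134 -0.991  1.587]
 [ 0.     0.     0.     1.   ]]
scene 46.823003645221746 289.30826315482216 205.6288120204282
[[-0.663 -0.58   0.473 -0.029]
 [-0.748  0.503 -0.433  0.51 ]
 [ 0.013 -0.641 -0.768  0.98 ]
 [ 0.     0.     0.     1.   ]]
0.1 [-3.10151307e+00 -4.93804057e-01  3.68255786e-04]
```

View pics/top0.png

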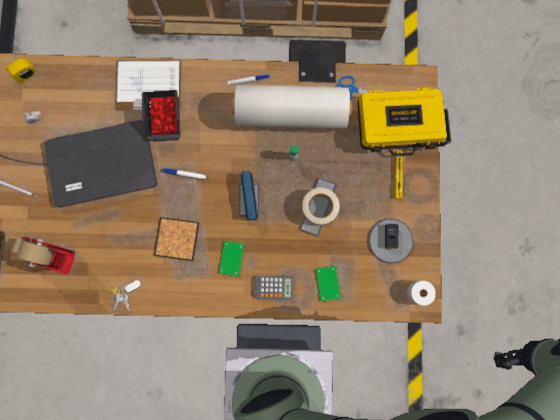

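View pics/scene0.png

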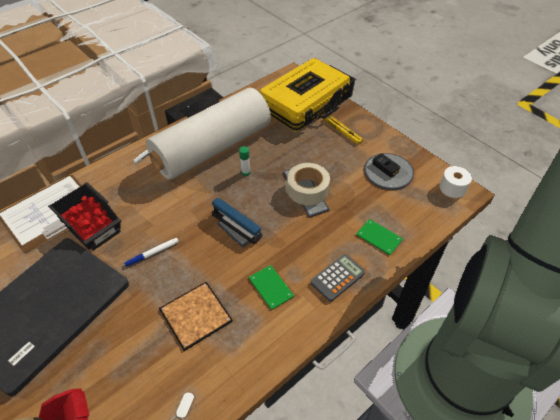

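Top view: the stapler is at (249,195) on the compact grey plate, the tape at (321,207) on the long plate, and the battery at (391,236) on the round plate. The empty cork mat is at (177,239) and the glue stick at (294,152). Three things could be the compact plate: the grey one under the stapler (249,195) and the green boards at (231,258) and (328,283). The grey one fits because green is excluded. I'll confirm this in an enlarged crop.

```bash
python3 - <<'E'
from h import *
c=load('top'); im=c['image'][150:270,225:420]; cv2.imwrite('pics/crop1.png',cv2.resize(im,None,fx=4,fy=4,interpolation=cv2.INTER_CUBIC)[:,:,::-1])
P=cloud(c)
for n,(u,v) in dict(stap=(249,195),bat=(391,236),rp=(391,241),mat=(177,239),glue=(294,152),bench=(280,235),tape=(321,192)).items(): print(n,np.round(P[v,u],3))
print(P[225:245,270:300,2].std())
E
```

```text
stap [0.607 0.104 0.056]
bat [ 0.497 -0.328  0.028]
rp [ 0.482 -0.328  0.03 ]
mat [0.473 0.323 0.005]
glue [ 0.735 -0.027  0.087]
bench [0.494 0.008 0.001]
tape [ 0.623 -0.113  0.047]
0.09159430264581447
```

View pics/crop1.png

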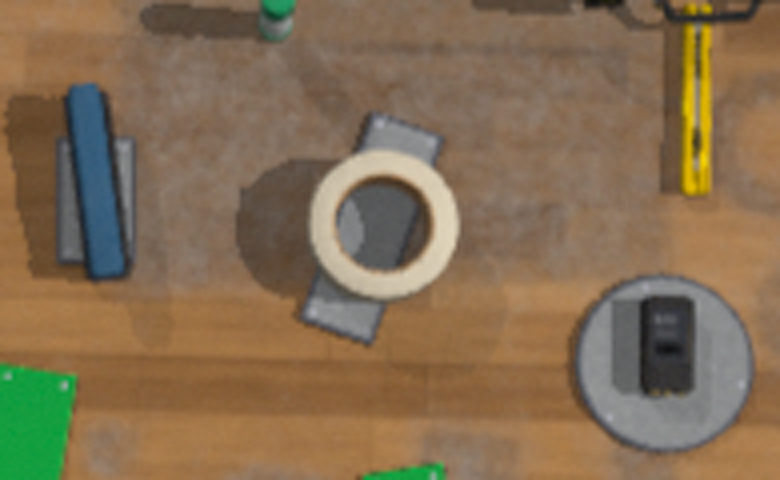

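The crop confirms it: the compact grey plate lies under the stapler (plate centre ≈ crop (95,200)), the long plate under the tape, and the round plate under the battery. Next I'll take wrist looks from above each spot.

```bash
cat >> h.py <<'E'
from scipy.spatial.transform import Rotation as R
def rv(yaw): return (R.from_euler('z',yaw)*R.from_euler('x',np.pi)).as_rotvec()
E
python3 - <<'E'
from h import *
p=manip.read_tool_pos(); manip.line_to([p[0],p[1],0.32],feed=0.3)
manip.move_ptp([0.45,-0.33,0.34],rv(0)); 
c=shot('wrist'); np.savez('w_bat.npz',**c); save(c,'w_bat.png'); print(manip.read_time(),c['fovy']); print(np.round(c['extrinsics'],3))
E
```

```text
2.05 61.97091187440423
[[-0.001 -0.944 -0.331  0.533]
 [-1.     0.002 -0.    -0.331]
 [ 0.001  0.331 -0.944  0.506]
 [ 0.     0.     0.     1.   ]]
```

View pics/w_bat.png

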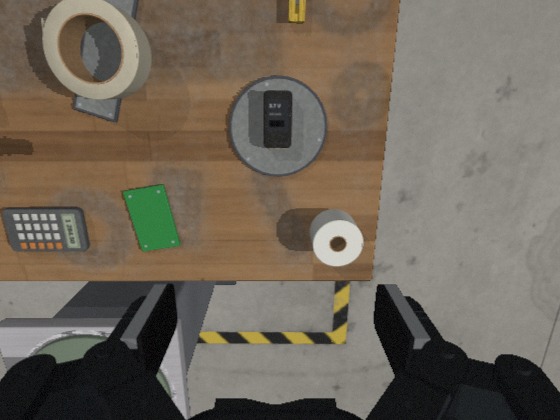

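The wrist view shows the battery at about (278,119) on the round plate at (278,125), and the tape at top left. Two more looks, over the long and compact plates.

```bash
python3 - <<'E'
from h import *
ims=[]
for n,x,y in(('tape',.66,-.11),('stap',.66,.10)):
    manip.move_ptp([x,y,.34],rv(0)); manip.dwell(.2); c=optics.camera('wrist'); np.savez(f'w_{n}.npz',**c); ims.append(c['image'][60:300,130:430])
cv2.imwrite('pics/two.png',cv2.resize(np.hstack(ims)[:,:,::-1],None,fx=1.33,fy=1.33)); print(manip.read_time())
E
```

```text
4.5667
```

View pics/two.png

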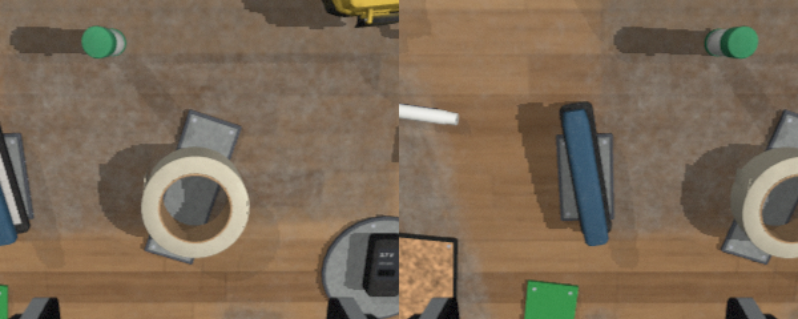

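```bash
cat >> h.py <<'E'
def seg(f,cx,cy,r,z0,z1,circle=False):
    P=cloud(dict(np.load(f)) if isinstance(f,str) else f); z=P[...,2]
    m=((z>z0)&(z<z1)&(np.hypot(P[...,0]-cx,P[...,1]-cy)<r)).astype(np.uint8)
    m=cv2.morphologyEx(m,cv2.MORPH_OPEN,np.ones((3,3)))>0
    q=P[m][:,:2].astype(np.float32)*1000
    if circle:
        c,rr=cv2.minEnclosingCircle(q); return np.round(c,1),round(rr*2,1),len(q)
    b=cv2.boxPoints(cv2.minAreaRect(q)); e=[b[1]-b[0],b[2]-b[1]]
    L,W=sorted(e,key=lambda a:-np.linalg.norm(a)); a=np.arctan2(L[1],L[0]); a=(a+np.pi/2)%np.pi-np.pi/2
    return np.round(b.mean(0),1),np.round([np.linalg.norm(L),np.linalg.norm(W)],1),round(float(a),3),len(q)
E
python3 - <<'E'
from h import *
P=cloud(dict(np.load('w_tape.npz')));b=P[290:300,200:300,2];print('bench',b.mean(),b.std())
print('bat',seg('w_bat.npz',.49,-.328,.06,.02,.035))
print('round',seg('w_bat.npz',.49,-.328,.1,.0035,.012,True))
print('tape',seg('w_tape.npz',.58,-.11,.08,.045,.065,True), seg('w_stap.npz',.58,-.11,.08,.045,.065,True))
print('long',seg('w_tape.npz',.58,-.11,.12,.0035,.012))
print('stap',seg('w_stap.npz',.607,.1,.1,.046,.07), seg('w_stap.npz',.607,.1,.1,.01,.07))
print('comp',seg('w_stap.npz',.607,.1,.08,.0035,.009))
t=load('top'); print('mat',seg(t,.473,.323,.11,.003,.012), 'bat/round/tape/stap top',seg(t,.49,-.328,.06,.02,.035),seg(t,.49,-.328,.1,.0035,.012,True),seg(t,.58,-.11,.08,.045,.065,True),seg(t,.607,.1,.1,.046,.07))
E
```

```text
bench 0.002025183999388947 0.027728564544699536
bat (array([ 496.9, -334.3], dtype=float32), array([75.6, 37.3], dtype=float32), -0.012, 1633)
round (array([ 484.6, -334.7]), 137.7, 6090)
tape (array([ 580.1, -112.5]), 113.4, 2993) (array([ 580.5, -110.5]), 117.1, 3175)
long (array([ 584.4, -108.3], dtype=float32), array([174.3,  60. ], dtype=float32), -0.317, 2552)
stap (array([609., 105.], dtype=float32), array([146.6,  25.8], dtype=float32), 0.159, 1879) (array([610.4, 105.3], dtype=float32), array([149.4,  36.1], dtype=float32), 0.16, 2576)
comp (array([600.5, 106.2], dtype=float32), array([99.5, 61.9], dtype=float32), 0.027, 1053)
mat (array([474.5, 313.6], dtype=float32), array([121. , 104.2], dtype=float32), 1.241, 414) bat/round/tape/stap top (array([ 497.6, -332. ], dtype=float32), array([73.6, 38.3], dtype=float32), 0.022, 285) (array([ 479.4, -327.3]), 127.1, 80) (array([ 580.4, -111.6]), 112.8, 594) (array([618.7, 107.7], dtype=float32), array([128.2,  25.4], dtype=float32), 0.166, 298)
```

```bash
cat >> h.py <<'E'
def pick(x,y,z,yaw,op,up=.2):
    manip.gripper_to(op); manip.move_ptp([x,y,up],rv(yaw)); manip.line_to([x,y,z+.03],feed=.25); manip.line_to([x,y,z],feed=.06)
    print('down F',np.round(manip.read_contact_force(),1)); manip.gripper_to(0.0); print('held',manip.read_opening(),manip.read_finger_force())
    manip.line_to([x,y,up],feed=.2); print('up',manip.read_opening(),'F',np.round(manip.read_contact_force(),1))
def place(x,y,z,yaw,op,up=.2):
    manip.move_ptp([x,y,up],rv(yaw)); manip.line_to([x,y,z+.03],feed=.2); manip.line_to([x,y,z],feed=.04); manip.dwell(.2)
    print('placed F',np.round(manip.read_contact_force(),1)); manip.gripper_to(op); manip.dwell(.2); manip.line_to([x,y,up],feed=.2); print('t',manip.read_time())
E
python3 - <<'E'
from h import *
pick(.497,-.334,.020,-.012,.065)
place(.473,.322,.0215,0,.065)
# look at it on the mat
manip.move_ptp([.5,.322,.34],rv(0)); manip.dwell(.2); c=shot('wrist'); save(c,'mat.png')
print(seg(c,.473,.322,.06,.02,.035))
E
```

```text
down F [ 0.1 -0.6 -0.4]
held 4.9874325516341506e-05 0.0
up 0.0001584497840996054 F [-0.5  1.1  0.4]
placed F [0.3 0.4 0.4]
t 15.9667
(array([0., 0.], dtype=float32), array([0., 0.], dtype=float32), 0.0, 0)
```

View pics/mat.png

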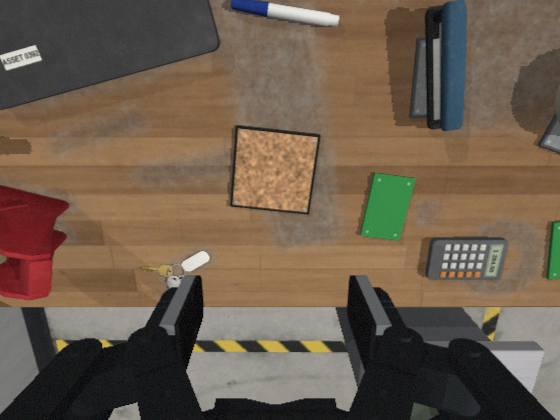

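The mat is still empty, so the grasp missed and the gripper shut fully. I'll check the battery.

```bash
python3 - <<'E'
from h import *
manip.move_ptp([.45,-.33,.34],rv(0)); print(manip.read_tool_pos(),R.from_rotvec(manip.read_orientation()).as_matrix().round(3)); manip.dwell(.2); c=shot('wrist'); save(c,'bat2.png')
print(seg(c,.49,-.33,.08,.02,.035),seg(c,.49,-.334,.1,.0035,.012,True))
print(manip.read_time())
E
```

```text
[ 0.45057457 -0.32927288  0.33991564] [[ 1.     0.001  0.   ]
 [ 0.001 -1.     0.   ]
 [ 0.    -0.    -1.   ]]
(array([ 496.7, -334.1], dtype=float32), array([75.8, 37.5], dtype=float32), -0.009, 1623) (array([ 484.7, -334.7]), 137.7, 6075)
19.425
```

View pics/bat2.png

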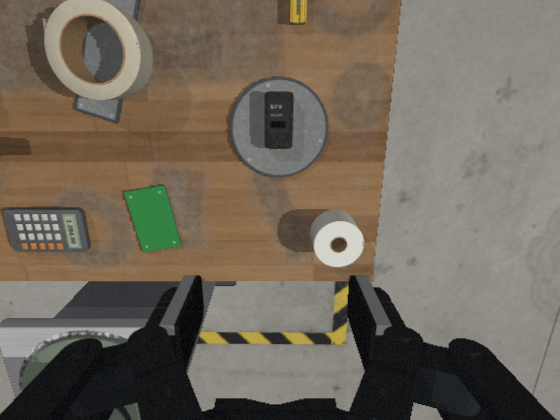

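```bash
python3 - <<'E'
from h import *
manip.move_ptp([.497,-.334,.12],rv(-.01)); manip.line_to([.497,-.334,.03],feed=.25); manip.line_to([.497,-.334,.020],feed=.06)
print(manip.read_tool_pos(),manip.read_opening(),manip.read_contact_force()); c=shot('wrist'); save(c,'down.png'); print(manip.read_time())
E
```

```text
[ 0.49723907 -0.33410659  0.02052332] 0.06503349213360439 [-0.15475509 -0.15828672  0.42920623]
21.2
```

View pics/down.png

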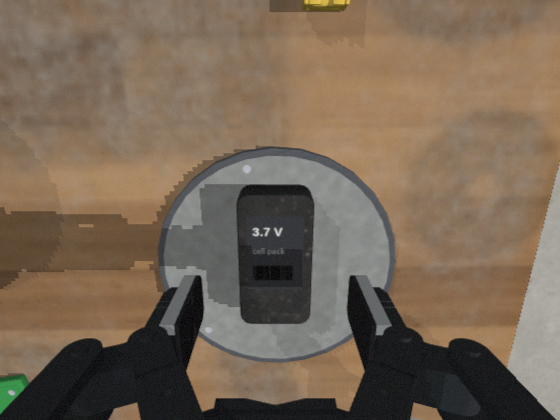

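```bash
python3 - <<'E'
from h import *
c=load('wrist'); P=cloud(c); E=c['extrinsics']; print(np.round(E[:3,3],3))
for v,u in((280,195),(300,198),(330,195),(350,185),(280,355),(300,360),(330,365),(250,275),(170,275)): print(v,u,c['range_z'][v,u].round(3),P[v,u].round(3))
E
```

```text
[ 0.581 -0.335  0.187]
280 195 0.145 [ 0.507 -0.301  0.059]
300 198 0.148 [ 0.498 -0.302  0.059]
330 195 0.142 [ 0.49  -0.302  0.069]
350 185 0.127 [ 0.493 -0.302  0.084]
280 355 0.146 [ 0.506 -0.368  0.059]
300 360 0.133 [ 0.506 -0.367  0.073]
330 365 0.126 [ 0.5   -0.367  0.083]
250 275 0.176 [ 0.506 -0.334  0.027]
170 275 0.183 [ 0.542 -0.335  0.007]
```

The fingertips read z ≈ 0.058 by depth while TCP z = 0.020, so they sit about 37 mm behind the reported TCP rather than 11 mm ahead. That explains why they closed above the battery. I'll measure this at narrower openings and descend under force watch.

```bash
cat >> h.py <<'E'
def tipz():
    c=optics.camera('wrist'); P=cloud(c); q=P[270:345,170:400]; t=manip.read_tool_pos()
    m=(c['range_z'][270:345,170:400]<.16)&(c['range_z'][270:345,170:400]>.05)
    z=q[m][:,2]; return np.percentile(z,[.5,2,10]).round(4), round(float(t[2]),4)
E
python3 - <<'E'
from h import *
print(tipz()); manip.gripper_to(.05); print(tipz(), manip.read_opening())
x,y=.497,-.334
for z in(0,-.01,-.02):
    try: manip.line_to([x,y,z],feed=.06)
    except manip.Unreachable as e: print('unreach',z,e); break
    f=manip.read_contact_force(); print(z,f.round(1) if hasattr(f,'round') else f,tipz())
    if abs(f[2])>5: break
print(manip.read_time())
E
```

```text
(array([0.052 , 0.054 , 0.0587]), 0.0205)
(array([0.0493, 0.052 , 0.0577]), 0.0201) 0.04994756832525744
0 [ 0.6 -0.   0.5] (array([0.0267, 0.0273, 0.028 ]), -0.0001)
-0.01 [-0.1 -0.4 -0.7] (array([0.0201, 0.0233, 0.0271]), -0.0102)
-0.02 [-0.3  0.1 -0. ] (array([0.006 , 0.0064, 0.0075]), -0.0205)
22.8667
```

```bash
python3 - <<'E'
from h import *
manip.line_to([.497,-.334,-.0185],feed=.06); manip.gripper_to(0.); print(manip.read_opening(),manip.read_finger_force(),manip.read_contact_force())
manip.line_to([.497,-.334,.02],feed=.1); print(manip.read_opening(),manip.read_contact_force())
if manip.read_opening()>.03:
    manip.line_to([.497,-.334,.16],feed=.25)
    place(.473,.322,-.0175,0,.06,.16)
    c=optics.camera('wrist'); print(seg(c,.473,.322,.06,.02,.035))
    pick(.580,-.067,-.009,0,.05,.16)
E
```

```text
0.03697249810251827 61.14380121231079 [-0.79884947  0.58540869  5.46999116]
0.03633430070096303 [-0.30312752  0.39518449 -3.86812177]
placed F [-0.1  0.5 -2.6]
t 30.5583
(array([474.1, 322.1], dtype=float32), array([74.1, 38. ], dtype=float32), -0.001, 3436)
down F [0.1 0.  0.6]
held 0.01827039526294678 58.1792600476183
up 0.018323095697574492 F [-1.   0.2 -2.7]
```

```bash
python3 - <<'E'
from h import *
place(.4847,-.2905,-.0085,0,.045,.2)
manip.move_ptp([.46,-.33,.34],rv(0)); manip.dwell(.2); c=optics.camera('wrist'); save(c,'tape2.png')
print(seg(c,.485,-.335,.08,.045,.065,True),seg(c,.485,-.335,.1,.0035,.012,True),manip.read_time())
E
```

```text
placed F [-0.2  2.8  4. ]
t 39.9833
(array([ 483.8, -335.8]), 112.7, 3576) (array([ 485.1, -334.6]), 137.3, 3586) 40.875
```

View pics/tape2.png

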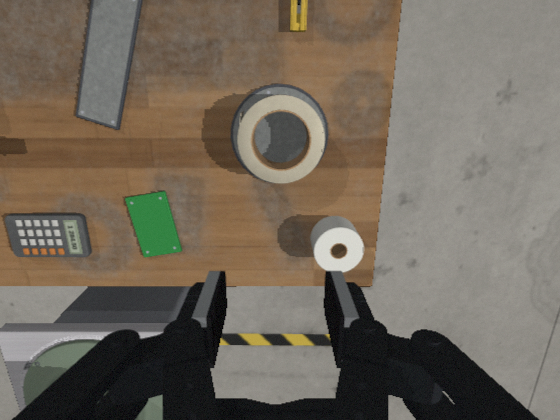

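The tape sits centred to within about 2 mm on the round plate. Next is the stapler, then the battery.

```bash
python3 - <<'E'
from h import *
pick(.610,.1052,-.004,.16,.055,.2)
if manip.read_opening()>.018:
    place(.5844,-.1083,-.003,-.317,.055,.2)
    manip.move_ptp([.62,-.11,.34],rv(0)); manip.dwell(.2); c=optics.camera('wrist'); save(c,'st2.png')
    print(seg(c,.584,-.108,.1,.046,.07),seg(c,.584,-.108,.1,.01,.07),seg(c,.584,-.108,.12,.0035,.009))
    print('comp',seg(c,.6,.106,.08,.0035,.009))
print(manip.read_time())
E
```

```text
down F [0.3 0.2 0.4]
held 0.024938050830668138 58.96391461137682
up 0.024452570552121307 F [-0.2  0.6 -1.6]
placed F [-0.5  0.4 -1.5]
t 50.675
(array([ 583. , -108.5], dtype=float32), array([146.2,  25.9], dtype=float32), -0.315, 1958) (array([ 584.4, -109.1], dtype=float32), array([149.1,  36.2], dtype=float32), -0.317, 2663) (array([ 584.5, -108.5], dtype=float32), array([173.6,  60.2], dtype=float32), -0.318, 2109)
comp (array([600.4, 105.6], dtype=float32), array([99.8, 62.9], dtype=float32), 0.023, 2934)
51.5583
```

View pics/st2.png

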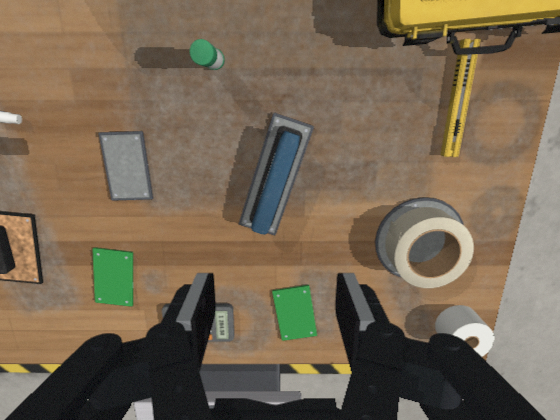

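The stapler is centred and aligned on the long plate. The battery now goes onto the empty grey compact plate at (126,166).

```bash
python3 - <<'E'
from h import *
pick(.474,.322,-.0185,0,.06,.2)
if manip.read_opening()>.03:
    place(.6004,.1058,-.0178,.025,.06,.2)
    manip.move_ptp([.62,.0,.36],rv(0)); manip.dwell(.3); c=optics.camera('wrist'); save(c,'end.png')
    print('bat',seg(c,.6,.106,.07,.02,.035),'comp',seg(c,.6,.106,.08,.0035,.009))
    print('stap',seg(c,.584,-.108,.1,.01,.07))
print(manip.read_time())
E
```

```text
down F [-0.1  0.6  0.6]
held 0.03694739461329513 61.159751415252686
up 0.03699230819590731 F [-0.3 -0.9 -2.7]
placed F [-0.9  0.6 -1.6]
t 61.6333
bat (array([600.5, 105.7], dtype=float32), array([73.8, 38.4], dtype=float32), 0.027, 1339) comp (array([600.2, 105.9], dtype=float32), array([99.9, 62.3], dtype=float32), 0.028, 1274)
stap (array([ 585. , -106.1], dtype=float32), array([149.7,  32.5], dtype=float32), -0.33, 2854)
62.775
```

View pics/end.png

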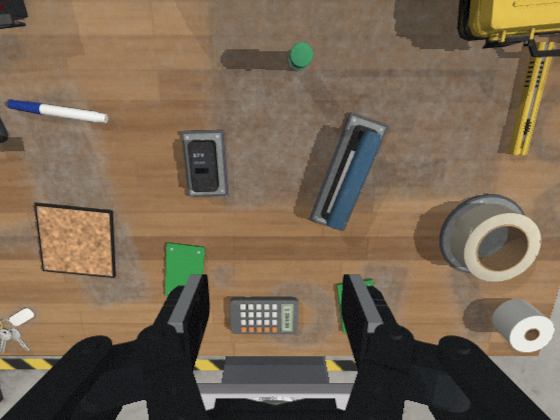

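The battery (204,165), stapler (350,172) and tape (490,243) are all on their own plates, and the bystanders have not moved. I'm handing in.

```bash
python3 -c "
from workcell import manip
print(manip.sign_off())"
```

```text
the job is handed in; nothing more can be done
None
```

The tape roll, stapler and battery pack are each on their own plate, centred to within about 2 mm and lined up by the wrist camera, with the glue stick, box cutter and marker untouched; the job was handed in at about 63 s of the 104 s allowed, after one missed first grasp because the fingertips sat about 40 mm higher than documented.

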